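# Shut up the tool chest in the craft barn

### The job

Shut up the red tool chest: push both open drawers fully home with the fingertips, then push the raised lid over and down until it lies flat shut on the chest. Only push on the outside of the drawer fronts and of the lid: grip and lift nothing, do not reach into the drawers or touch the rubber inside of the lid, keep the gripper's body and the arm off the chest, and slam nothing. Leave the spanner and pliers in the chest and the things around it where they are.

Things in the scene. Friction and masses are not known exactly. Their poses are not given: they have to be found in the camera images.
- chest: Red sheet-steel tool chest fixed to the table, 180 deep (x) x 300 wide (y) x 136 mm high without its lid (162 with the lid shut). Origin: centre of its underside on the table. Its x axis points from the front (drawer side) to the back (hinge side), y along its width, z up. The front face is at x = -90 mm, the back at x = +90. Above the drawers is an open tray, its floor 96 mm up.
- drawer_top (a joint): How far the upper drawer stands out of the chest, in m: 0 = fully home, grows as it comes out towards the chest's -x; ends at 0.135. Starts 60 to 120 mm out. Free slide: 1.5 N of friction plus 6 N per m/s; it stays where left and stops hard at 0.
- drawer_top_front (a point): Point on the outer face of the upper drawer's front panel, at mid-width; axes as the chest's. The panel is 290 mm wide and 36 mm high: from 20 mm above to 16 mm below this point. Along its top runs an aluminium pull lip, 270 mm wide, 6 mm high, standing 6 mm out of the face, 11 to 17 mm above this point. Point about 71 mm above the table and, when home, 94 mm from the chest's origin in its -x.
- drawer_low (a joint): The same for the lower drawer (right under the upper one, independent of it), same range, starts and friction.
- drawer_low_front (a point): Point on the outer face of the lower drawer's front panel, at mid-width; axes as the chest's. The panel is 290 mm wide and 37 mm high: from 20.5 mm above to 16.5 mm below this point. Same pull lip, 12 to 18 mm above this point. Point about 28.5 mm above the table; when home 94 mm from the chest's origin in its -x.
- drawer_top_tray: Grey box of the upper drawer behind its front panel, 164 x 278 x 27 mm, open above; not to be touched by the fingers. Origin: centre of its underside.
- drawer_low_tray: Grey box of the lower drawer behind its front panel, 164 x 278 x 30 mm, open above; not to be touched by the fingers. Origin: centre of its underside.
- lid (a joint): Angle of the lid, rad: 0 = flat shut, grows as it opens up and back; ends at 1.9. Starts 1.65 to 1.85 (just past upright). Stiff hinge with 0.85 N m of friction: the lid stays wherever it is left (it weighs 0.45 to 0.65 kg) and must be pushed all the way; about 6 N square to it at lid_press when upright, about 3 N when nearly shut. It stops hard at 0.
- lid_hinge (a point): Middle of the lid's hinge line, at the chest's rear top rim: 90 mm behind the chest's origin in its +x, 136 mm above the table. The hinge line is parallel to the chest's y. Axes turn with the lid: the lid runs from here 180 mm along -x and is 26 mm high along +z; shut, they are parallel to the chest's.
- lid_press (a point): Point on the lid's outer (top) face, at mid-width, 150 mm from the hinge line along the lid and 30 mm from its free edge; axes as lid_hinge, +z square out of the outer face. When the lid is raised the outer face looks to the back (chest's +x). A black carrying handle, 120 mm wide, stands 22 mm out of the outer face in the middle, 80 to 90 mm from the hinge line.
- lid_lining: Black rubber lining of the lid's inside and the rubber trim round its rim, under 300 x 180 mm; not to be touched by the fingers. Origin and axes as lid_hinge.
- spanner: Loose steel spanner, 152 x 26 x 6 mm, lying in the lower drawer and riding in with it. Origin: centre of its underside, x along it.
- pliers: Loose blue-handled pliers, 155 x 50 x 13 mm, lying in the chest's top tray, below the rim. Origin: underside at the pivot, x towards the jaws.
- pine_cone: Loose pine cone, 60 mm across, 62 mm high, standing behind the chest (its +x side) towards its +y end, 90 mm or more from the chest and 90 to 130 mm off its middle. Origin: centre of its underside.
- paint_tin: Loose green-banded paint tin, 87 mm across, 87 mm high, beside the chest's end on its -y side. Origin: centre of its underside.
- spray_can: Loose spray can, 66 mm across, 190 mm high, standing on the table. Origin: centre of its underside.
- paint_tube: Loose red paint tube with a black cap, 165 x 50 x 31 mm, lying on the table. Origin: its underside near the middle, x towards the crimped end.
- screw_carton: Loose open cardboard carton of screws, 110 x 80 x 55 mm plus two spread flaps (190 mm over them along y). Origin: centre of its underside.
- caulking_gun: Loose yellow caulking gun with a white cartridge, lying on its side, 455 mm long along x (nozzle to +x), about 150 mm wide, 53 mm high. Origin: on the table under the cartridge's rear end.
Things that resemble listed ones, but are neither listed nor needed, are in the scene too. Of the things that look like the pliers, the smaller one is meant.

How it is judged:
By the outcome, as a careful person would: the job done as asked, in the order asked, and still so for the second after the job is handed in, with the robot touching nothing.
It also fails if it takes over 56 s, if anything falls off the work surface, if the arm or the gripper's body presses on something with over 40 N, if the wrist force passes 120 N, or if a joint passes its speed limit or range.

### The arm

A 7-joint arm with a two-finger parallel gripper is mounted at the origin on the work surface. World frame = base frame: x ahead of the robot, y to its left, z up, the work surface at z = 0. Lengths are in m, angles in rad, forces in N, time in s.
With the tool pointing down it reaches from about 0.35 to 0.9 m from the base axis. Payload 8.1 kg.
Tool frame: the origin (TCP) lies midway between the tips of the shut fingers; the grasp point (between the pads) lies arm.grip_point_offset behind it (arm.grip_point_offset is the distance from the TCP to the grasp point, in m); y points along the fingers, z is the direction in which the jaws open and shut, and the axes are right-handed (so a half turn about y gives the same grasp; the last joint's range is limited). The gripper opens to 92 mm and grips with 3 to 60 N. Pads are 19 mm wide; open, the fingers measure 130 mm over their backs; the gripper's body (75 mm by 190 mm) begins 47 mm behind the grasp point.
Start: joints at [-1.212, 0.434, 0.025, 1.573, -0.012, 1.134, -0.075], TCP at [0.279, 0.56, 0.227] pointing down, gripper open.
Joint ranges: [-2.62, 2.62], [-0.44, 2.09], [-1.27, 1.32], [0.08, 2.57], [-1.32, 4.46], [0.12, 2], [-2.74, 2.74]. Speed limits (rad/s): [2.22, 2.22, 3.01, 3.01, 3.14, 3.14, 3.14].

### API

Orientations are given as a rotation vector (axis times angle).
In Python, from cell import arm, get_image, camera_info gives the robot as it stands.
- The arm moves only by the tool carry_out, never from a script. Its argument "steps" is one flat list of numbers, 5 for each row, row after row: the opening, from 0 (shut) to 1 (fully open), then the shift along the world's x, y, z in units of 0.1 m (1.0 is 0.1 m), then the turn about the world's z in units of 45 degrees (1.0 is 45 degrees). In form: [hand, dx, dy, dz, spin, hand, dx, dy, dz, spin, ...]. A call has 1 to 12 rows; each row is the pose to reach, as a shift and turn from the pose commanded when the call began; what a row does not reach only later rows make up. A row lasts 1/10 s, in which the tool goes at most 50 mm and 8.59 degrees, less where a joint would pass 70% of its speed; a pose out of reach is approached as far as the arm can. A call with a number of a shift or a turn outside -1 to 1 is refused whole. A call with a gripper value outside its range is refused whole. The fingers move at their own pace and stop on an object; "grip_force" is the grip in N (left out, the last holds). Time passes only in rows, so rows that repeat a pose let the fingers close. It gives the time, the measured TCP pose, the force and the opening at its end, in the units of the state.
- arm.observe(): the state, without advancing time (a new reading comes with each control period).
- get_image(name): name is "side" or "top"; returns (picture, depth): 480x640x3 uint8, red, green, blue; 480x640 float32, m along the optical axis (not along the pixel's ray), 0 where there is no reading.
- camera_info(name): a dict with "fovy" (degrees; the focal length in pixels is half the picture's height over the tangent of half this angle, whatever the lens; pixels are square), "cx", "cy" (the principal point, pixels), "R" (3x3) and "t" (3): a world point X has camera coordinates R X + t. Camera axes: x right, y down, z forward; pixel columns grow to the right and rows downward; lengths in m; the calibration is good to about 2 mm. A picture is of the moment at which its call begins. camera_info takes no time and is no camera call.
- arm.sign_off(): hands the job in, once; it reports no verdict.
The state is a dict: "clock": time; "joints": joint angles; "dq": joint speeds; "joint_efforts": joint torques, N m; "position": TCP position; "ee_rot": TCP orientation; "force": force on the tool from outside, world axes, zero at the start; "ft_torque": the same for the moment, N m; "width": opening from 0.0 (shut) to 1.0 (fully open).
Only numpy, scipy, OpenCV 4.12 (cv2) and the standard library are available. Lean on these libraries where they do the work, as an engineer would, in place of code of your own. Each camera call takes 0.05 s, during which the arm holds its last target. There are 200 camera calls.

## Working session

There is one attempt and no reset: what is moved stays moved. The work goes in short steps, Python scripts to look and compute and a tool call to move; the robot and the scene stay as the last step left them, time stands still between calls to the robot, and variables do not carry over. Pictures are saved under pics/ and viewed, about 8 in all and at most 12, crops included, and the job is handed in when it is done.

Besides the shell and the picture viewer there is one more tool, called after "Request:" as name(argument=value, ...) on one line, values as JSON. carry_out: Moves the arm, as the interface text tells. Shifts and turns lie within -1 to 1; 1 stands for 0.1 m of shift or 45 degrees of turn. Its arguments: {"type":"object","properties":{"steps":{"type":"array","items":{"type":"number"}},"grip_force":{"type":"number"}},"required":["steps"]}

```bash
mkdir -p pics; ls; python3 - <<'E'
from cell import arm,get_image,camera_info
import cv2,numpy as np
for n in("side","top"):
    i,d=get_image(n); np.savez(f"pics/{n}0.npz",i=i,d=d); cv2.imwrite(f"pics/{n}0.png",i[:,:,::-1])
    c=camera_info(n); print(n,c["fovy"],c["cx"],c["cy"],(-np.array(c["R"]).T@c["t"]).round(3),np.round(c["R"],3).tolist())
s=arm.observe(); print({k:np.round(v,3).tolist() for k,v in s.items()}); print(arm.grip_point_offset)
E
```

```text
pics
side 54.235312657464554 321.53591254027504 233.26941152862037 [0.917 0.189 1.465] [[-0.362, 0.932, 0.008], [0.884, 0.346, -0.313], [-0.295, -0.106, -0.95]]
top 43.463156496751196 303.8564619559879 239.17671187919754 [0.421 0.046 1.521] [[-0.024, -1.0, 0.006], [-0.998, 0.024, -0.054], [0.054, -0.008, -0.999]]
{'clock': 0.1, 'joints': [-1.212, 0.435, 0.025, 1.574, -0.012, 1.134, -0.075], 'dq': [0.0, -0.001, -0.001, -0.001, -0.0, -0.001, 0.001], 'joint_efforts': [0.004, -66.913, 0.988, -31.515, -0.06, 0.037, 0.0], 'position': [0.278, 0.559, 0.226], 'ee_rot': [-1.542, 0.362, -0.362], 'force': [0.474, -0.633, 0.222], 'ft_torque': [-0.019, -0.014, 0.01], 'width': 1.002}
0.0188
```

View pics/side0.png

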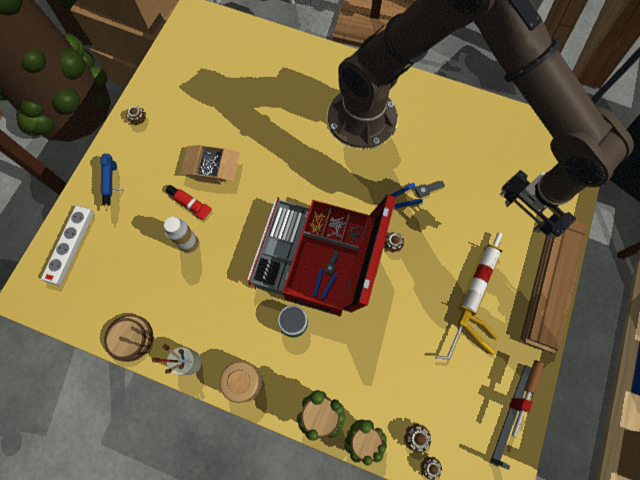

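View pics/top0.png

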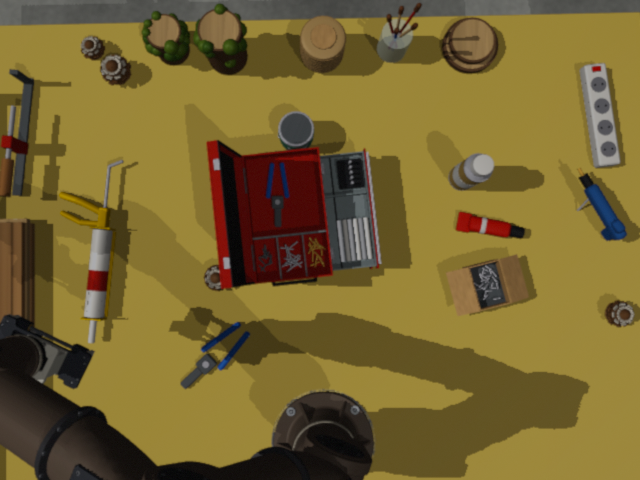

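```bash
cat > h.py <<'E'
import numpy as np,cv2
from cell import arm,get_image,camera_info
def K(n):
    c=camera_info(n); return 240/np.tan(np.radians(c["fovy"])/2),c["cx"],c["cy"],np.array(c["R"]),np.array(c["t"])
def cloud(n,d):
    f,cx,cy,R,t=K(n); v,u=np.mgrid[:480,:640]
    P=np.stack([(u-cx)/f*d,(v-cy)/f*d,d],-1); W=(P-t)@R; W[d==0]=np.nan; return W
def proj(n,X):
    f,cx,cy,R,t=K(n); p=np.asarray(X)@R.T+t; return np.stack([f*p[...,0]/p[...,2]+cx,f*p[...,1]/p[...,2]+cy],-1)
def snap(tag,save=("side","top")):
    o={}
    for n in save:
        i,d=get_image(n); cv2.imwrite(f"pics/{n}{tag}.png",i[:,:,::-1]); np.savez(f"pics/{n}{tag}.npz",i=i,d=d); o[n]=(i,d,cloud(n,d))
    return o
def load(tag,n):
    z=np.load(f"pics/{n}{tag}.npz"); return z["i"],z["d"],cloud(n,z["d"])
def red(i): 
    h=cv2.cvtColor(i,cv2.COLOR_RGB2HSV); return ((h[...,0]<8)|(h[...,0]>172))&(h[...,1]>150)&(h[...,2]>50)
E
python3 - <<'E'
from h import *
from scipy.spatial.transform import Rotation as Ro
print(Ro.from_rotvec(arm.observe()["ee_rot"]).as_matrix().round(2).tolist())
I=[]
for n,b in(("side",(480,150,600,250)),("top",(0,290,120,390))):
    i,d,W=load(0,n); c=i[b[1]:b[3],b[0]:b[2]]; I.append(cv2.resize(c,None,fx=3.3,fy=3.3,interpolation=0))
I=[x[:330,:396] for x in I]
i,d,W=load(0,"top"); c=i[130:300,190:400]; J=cv2.resize(c,(396,320))
i,d,W=load(0,"side"); c=i[180:330,230:420]; J2=cv2.resize(c,(396,320))
cv2.imwrite("pics/crop1.png",np.vstack([np.hstack([I[0],I[1]])[:270],np.hstack([J,J2])])[:,:,::-1])
# gripper cloud in tool axes
s=arm.observe(); p=np.array(s["position"]); M=Ro.from_rotvec(s["ee_rot"]).as_matrix()
for n in("side","top"):
    i,d,W=load(0,n); L=((W-p)@M).reshape(-1,3); L=L[(abs(L[:,0])<.14)&(abs(L[:,2])<.14)&(L[:,1]<.01)&(L[:,1]>-.25)]
    for a in np.arange(-.24,.01,.02):
        q=L[(L[:,1]>=a)&(L[:,1]<a+.02)]
        if len(q)>3: print(n,round(a,2),len(q),"x",q[:,0].min().round(3),q[:,0].max().round(3),"z",q[:,2].min().round(3),q[:,2].max().round(3))
# chest: heights of red pixels in top
i,d,W=load(0,"top"); m=red(i)&(W[...,2]>.01)&(np.abs(W[...,0]-.45)<.3)&(np.abs(W[...,1]-.02)<.3)
cv2.imwrite("pics/m.png",m*255)
h,e=np.histogram(W[m][:,2],np.arange(0,.36,.02)); print(dict(zip(e.round(2).tolist(),h.tolist())))
r=m&(abs(W[...,2]-.136)<.006); P=W[r]; print(P.min(0),P.max(0),cv2.minAreaRect((P[:,:2]*1000).astype(np.float32)))
E
```

```text
[[0.9, -0.0, 0.45], [-0.45, -0.0, 0.9], [0.0, -1.0, -0.0]]
side -0.24 183 x 0.008 0.043 z -0.04 0.04
side -0.22 207 x -0.008 0.045 z -0.042 0.043
side -0.2 72 x 0.007 0.043 z -0.042 0.042
side -0.18 286 x -0.036 0.039 z -0.05 0.036
side -0.16 40 x -0.01 0.038 z -0.05 0.015
side -0.14 74 x 0.014 0.027 z -0.049 0.017
side -0.12 1014 x -0.038 0.039 z -0.094 0.095
side -0.1 416 x -0.022 0.039 z -0.091 0.092
side -0.08 109 x -0.026 0.039 z -0.086 0.087
side -0.06 7 x -0.009 0.01 z -0.047 0.048
side -0.04 26 x 0.003 0.014 z -0.062 0.061
side -0.02 37 x 0.002 0.013 z -0.062 0.062
side -0.0 4 x -0.007 0.008 z -0.046 0.051
top -0.24 220 x -0.01 0.041 z -0.043 0.023
top -0.22 273 x -0.016 0.044 z -0.045 0.033
top -0.2 82 x -0.02 0.042 z -0.044 0.024
top -0.18 505 x -0.033 0.038 z -0.052 0.013
top -0.16 136 x -0.035 0.036 z -0.053 0.009
top -0.14 93 x -0.023 0.024 z -0.052 -0.004
top -0.12 1387 x -0.038 0.037 z -0.097 0.094
top -0.1 470 x -0.037 0.037 z -0.096 0.092
top -0.08 90 x 0.008 0.037 z -0.088 0.085
top -0.06 5 x 0.01 0.011 z 0.047 0.055
top -0.04 8 x 0.003 0.01 z 0.044 0.056
top -0.02 6 x -0.001 0.011 z 0.045 0.051
{0.0: 1, 0.02: 4, 0.04: 21, 0.06: 19, 0.08: 6186, 0.1: 953, 0.12: 1304, 0.14: 405, 0.16: 0, 0.18: 0, 0.2: 0, 0.22: 0, 0.24: 0, 0.26: 0, 0.28: 0, 0.3: 1455, 0.32: 0}
[ 0.39947267 -0.02578531  0.13000418] [0.70843709 0.19463869 0.14199527] ((551.8986206054688, 83.99727630615234), (299.84796142578125, 199.68438720703125), 4.754978656768799)[ WARN:0@0.943] global loadsave.cpp:1063 imwrite_ Unsupported depth image for selected encoder is fallbacked to CV_8U.
```

View pics/crop1.png

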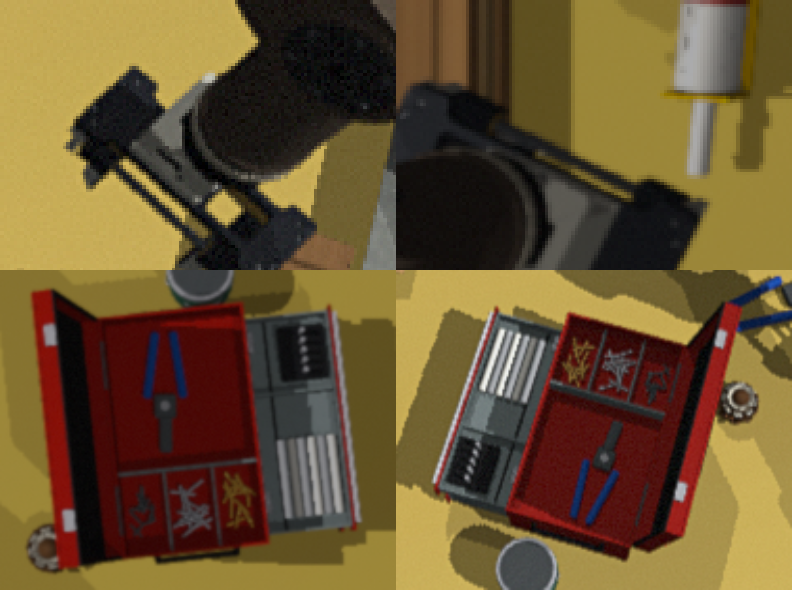

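Request:
carry_out(steps=[0,0,0,0.5,0,0,0,0,1,0,0,0,0,1,0,0,0,0,1,0,0,0,0,1,0,0,0,0,1,0,0,0,0,1,0])

```text
clock: 0.8
position: [0.2783, 0.5591, 0.3255]
ee_rot: [-1.543, 0.362, -0.362]
force: [0.4, -0.2, -0.4]
width: 0.44
```

```bash
python3 - <<'E'
from h import *
from scipy.spatial.transform import Rotation as Ro
o=snap(1)
s=arm.observe(); p=np.array(s["position"]); M=Ro.from_rotvec(s["ee_rot"]).as_matrix(); print(s["clock"],p,s["width"])
I=[]
for n in("side","top"):
    i,d,W=o[n]; c=proj(n,p+[0,0,.08]).astype(int); a,b=max(c[0]-60,0),max(c[1]-50,0); I.append(cv2.resize(i[b:b+100,a:a+110],(390,355),interpolation=0))
    L=((W-p)@M).reshape(-1,3); L=L[(abs(L[:,0])<.14)&(abs(L[:,2])<.14)&(L[:,1]<.01)&(L[:,1]>-.25)]
    for a in np.arange(-.18,.01,.01):
        q=L[(L[:,1]>=a)&(L[:,1]<a+.01)]; h=np.histogram(q[:,2],np.arange(-.1,.11,.02))[0]
        if len(q)>3: print(n,round(a,2),len(q),"x",q[:,0].min().round(3),q[:,0].max().round(3),"z",q[:,2].min().round(3),q[:,2].max().round(3),h)
cv2.imwrite("pics/crop2.png",np.hstack(I)[:,:,::-1])
E
```

```text
0.9 [0.27839331 0.55928765 0.32593399] 0.3487699474281442
side -0.18 124 x 0.013 0.039 z -0.034 0.036 [ 0  0  0 22 39 39 24  0  0  0]
side -0.17 227 x -0.032 0.039 z -0.05 0.034 [  0   0 112  69  20  22   4   0   0   0]
side -0.16 58 x -0.019 0.038 z -0.049 0.015 [ 0  0  9 23 16 10  0  0  0  0]
side -0.14 37 x 0.017 0.025 z -0.049 0.017 [ 0  0  3  9 16  9  0  0  0  0]
side -0.13 64 x 0.015 0.026 z -0.049 0.016 [ 0  0 11 13 20 20  0  0  0  0]
side -0.12 190 x -0.03 0.038 z -0.092 0.092 [ 9 20 21 42 36 29  3  4 15 11]
side -0.11 1023 x -0.04 0.039 z -0.095 0.094 [156 195  92  24  24  29  62  72 196 173]
side -0.1 166 x -0.022 0.039 z -0.094 0.093 [16  6 10 17  8  9 46 27 13 14]
side -0.09 374 x -0.03 0.039 z -0.086 0.093 [  8  15  39  57  11  21 108  86  21   8]
side -0.08 142 x -0.031 0.038 z -0.086 0.087 [ 5 12 15 16 18  9 19 21 19  8]
side -0.07 13 x 0.028 0.036 z -0.086 0.084 [2 1 0 2 0 0 1 3 2 2]
side -0.05 8 x -0.008 0.012 z -0.02 0.023 [0 0 0 2 0 0 6 0 0 0]
side -0.04 11 x 0.001 0.013 z -0.03 0.036 [0 0 0 3 0 0 8 0 0 0]
side -0.03 28 x 0.009 0.013 z -0.037 0.037 [ 0  0  0 13  0 
[... 706 characters left out ...]
0]
top -0.11 932 x -0.037 0.037 z -0.097 0.044 [335 325 155  29  26  25  34   3   0   0]
top -0.1 154 x -0.037 0.037 z -0.096 0.045 [32  2 27 36  1 10 34 12  0  0]
top -0.09 339 x -0.038 0.037 z -0.093 0.057 [10  6 66 59 36 54 69 39  0  0]
top -0.08 92 x 0.019 0.037 z -0.089 0.059 [10  1 21 12 10 14 15  9  0  0]
top -0.07 16 x -0.005 0.035 z -0.088 0.045 [10  0  2  1  0  0  1  2  0  0]
top -0.05 10 x 0.009 0.011 z 0.016 0.03 [0 0 0 0 0 4 6 0 0 0]
top -0.04 7 x 0.004 0.01 z -0.037 0.025 [0 0 0 1 0 4 2 0 0 0]
top -0.03 5 x 0.003 0.006 z -0.037 0.016 [0 0 0 2 0 3 0 0 0 0]
top -0.02 6 x -0.0 0.011 z -0.036 0.029 [0 0 0 1 0 4 1 0 0 0]
top -0.01 9 x -0.004 0.011 z 0.017 0.025 [0 0 0 0 0 5 4 0 0 0]
```

View pics/crop2.png

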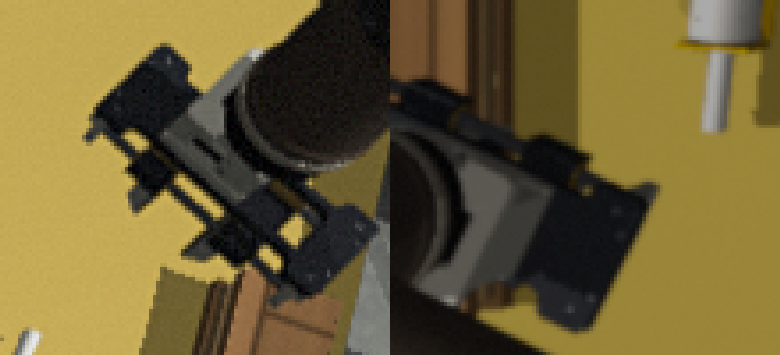

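```bash
python3 - <<'E'
from h import *
i,d,W=load(1,"top"); i2,d2,W2=load(1,"side")
m=red(i)&(np.abs(W[...,0]-.55)<.2)&(np.abs(W[...,1]-.05)<.3)
rim=W[m&(abs(W[...,2]-.136)<.005)]
best=None
for yaw in np.radians(np.arange(91,99,.25)):
    ex=np.array([np.cos(yaw),np.sin(yaw)]); ey=np.array([-ex[1],ex[0]])
    u=rim[:,:2]@ex; v=rim[:,:2]@ey
    k=np.abs(v-np.median(v))<.13; h=np.histogram(u[k],np.arange(u.min(),u.min()+.06,.002))[0].max() # front rim sharpness
    if best is None or h>best[0]: best=(h,yaw)
yaw=best[1]; ex=np.array([np.cos(yaw),np.sin(yaw)]); ey=np.array([-ex[1],ex[0]])
u=rim[:,:2]@ex; v=rim[:,:2]@ey
print("yaw",np.degrees(yaw),best[0]); print("v",np.percentile(v,[0,1,99,100]).round(4)); hh=np.histogram(u,np.arange(-.12,.16,.004)); print([(round(a,3),b) for a,b in zip(hh[1],hh[0]) if b>3])
fr=np.percentile(u[u<np.percentile(u,30)],[0,2,50]); print("front u",fr)
vc=(np.percentile(v,1)+np.percentile(v,99))/2; uc=fr[1]+.09
O=uc*ex+vc*ey; print("origin",O,"ex",ex)
# drawer profile + lid, in chest frame
for n,WW,im in(("top",W,i),("side",W2,i2)):
    x=(WW[...,:2]-O)@ex; y=(WW[...,:2]-O)@ey; z=WW[...,2]
    k=(abs(y)<.12)&(x<-.1)&(x>-.25)
    print(n,"drawer max z by x",[(round(a*1e3),round(float(np.nanmax(z[k&(x>=a)&(x<a+.004)]))*1000 if 0 else float(np.nanpercentile(z[k&(x>=a)&(x<a+.004)],90)*1e3))) for a in np.arange(-.248,-.1,.004) if (k&(x>=a)&(x<a+.004)).any()])
    k=(abs(y)<.14)&(x>.09)&(x<.2)&(z>.15)&(z<.34)
    print(n,"lid",[(round(a*1e3),np.percentile(x[k&(z>=a)&(z<a+.01)],[5,95]).round(3).tolist(),int((k&(z>=a)&(z<a+.01)).sum())) for a in np.arange(.15,.34,.01) if (k&(z>=a)&(z<a+.01)).sum()>3])
np.savez("chest.npz",O=O,ex=ex,ey=ey)
E
```

```text
yaw 94.5 88
v [-0.7067 -0.7057 -0.4087 -0.4071]
[(np.float64(-0.06), np.int64(160)), (np.float64(-0.056), np.int64(51)), (np.float64(-0.052), np.int64(5)), (np.float64(-0.044), np.int64(4)), (np.float64(-0.04), np.int64(4)), (np.float64(-0.036), np.int64(5)), (np.float64(-0.028), np.int64(6)), (np.float64(-0.024), np.int64(8)), (np.float64(-0.02), np.int64(5)), (np.float64(-0.016), np.int64(5)), (np.float64(-0.012), np.int64(5)), (np.float64(-0.008), np.int64(6)), (np.float64(0.0), np.int64(4)), (np.float64(0.004), np.int64(8)), (np.float64(0.008), np.int64(5)), (np.float64(0.016), np.int64(4)), (np.float64(0.02), np.int64(5)), (np.float64(0.028), np.int64(5)), (np.float64(0.032), np.int64(6)), (np.float64(0.036), np.int64(5)), (np.float64(0.04), np.int64(4)), (np.float64(0.044), np.int64(5)), (np.float64(0.048), np.int64(5)), (np.float64(0.056), np.int64(4)), (np.float64(0.06), np.int64(6)), (np.float64(0.064), np.int64(5)), (np.float64(0.068), np.int64(4)), (np.float64(0.072), np.int64(4)), (np.float64(0.076), np.int64(5)), (np.float64(0.112), np.int64(7)), (np.float64(0.116), np.i
[... 1113 characters left out ...]
 [0.124, 0.133], 4)]
side drawer max z by x [(-248, 3), (-244, 2), (-240, 2), (-236, 3), (-232, 3), (-228, 5), (-212, 88), (-208, 91), (-204, 93), (-200, 92), (-196, 82), (-192, 72), (-188, 74), (-184, 74), (-180, 74), (-176, 75), (-172, 74), (-168, 75), (-164, 92), (-160, 82), (-156, 76), (-152, 75), (-148, 75), (-144, 74), (-140, 75), (-136, 75), (-132, 72), (-128, 70), (-124, 72), (-120, 71), (-116, 64), (-112, 63), (-108, 63), (-104, 62)]
side lid [(150, [0.113, 0.115], 57), (160, [0.114, 0.117], 60), (170, [0.116, 0.119], 62), (180, [0.118, 0.12], 61), (190, [0.119, 0.122], 64), (200, [0.121, 0.124], 67), (210, [0.122, 0.153], 17), (300, [0.122, 0.146], 495), (310, [0.121, 0.144], 574)]
```

Request:
carry_out(steps=[0,0.15,-0.3,0.4,-0.1,0,0.3,-0.6,0.8,-0.2,0,0.5,-1,0.8,-0.3])

```text
clock: 1.2
position: [0.3285, 0.4613, 0.4108]
ee_rot: [-1.494, 0.545, -0.545]
force: [0.1, 0.2, 0.4]
width: 0.09
```

Request:
carry_out(steps=[0,0.15,-0.3,0,-0.1,0,0.3,-0.6,0,-0.2,0,0.5,-1,0,-0.2])

```text
clock: 1.5
position: [0.3782, 0.3593, 0.4065]
ee_rot: [-1.465, 0.668, -0.667]
force: [0.9, 0.9, 0.6]
width: 0.003
```

Request:
carry_out(steps=[0,0.15,-0.3,0,-0.1,0,0.3,-0.6,0,-0.2,0,0.5,-1,0,-0.2])

```text
clock: 1.8
position: [0.4283, 0.2594, 0.4066]
ee_rot: [-1.423, 0.789, -0.788]
force: [1.0, -0.1, -0.2]
width: 0.002
```

Request:
carry_out(steps=[0,0.15,-0.3,0,-0.1,0,0.3,-0.6,0,-0.2,0,0.5,-1,0,-0.2])

```text
clock: 2.1
position: [0.4784, 0.1595, 0.4066]
ee_rot: [-1.372, 0.909, -0.908]
force: [-0.1, 0.3, 0.2]
width: 0.006
```

Request:
carry_out(steps=[0,0.15,-0.3,0,-0.1,0,0.3,-0.6,0,-0.2,0,0.5,-1,0,-0.2])

```text
clock: 2.4
position: [0.5286, 0.0596, 0.4067]
ee_rot: [-1.314, 1.028, -1.026]
force: [0.9, -0.0, -1.1]
width: 0.005
```

Request:
carry_out(steps=[0,0.15,-0.3,0,-0.1,0,0.3,-0.6,0,-0.2,0,0.5,-1,0,-0.2])

```text
clock: 2.7
position: [0.5789, -0.0402, 0.4067]
ee_rot: [-1.249, 1.145, -1.144]
force: [0.7, 0.8, 0.3]
width: 0.006
```

Request:
carry_out(steps=[0,0,-0.3,0,0,0,0,-0.6,0,0,0,0,-1,0,0])

```text
clock: 3.0
position: [0.5788, -0.1403, 0.4063]
ee_rot: [-1.25, 1.143, -1.142]
force: [1.0, -0.2, -0.0]
width: 0.007
```

Request:
carry_out(steps=[0,0,-0.3,-0.3,0,0,0,-0.6,-0.6,0,0,0,-0.7,-1,0,0,0,-0.7,-1,0])

```text
clock: 3.4
position: [0.5755, -0.2112, 0.3019]
ee_rot: [-1.253, 1.154, -1.141]
force: [0.3, 1.0, 0.2]
width: 0.006
```

Request:
carry_out(steps=[0,0,0,-0.35,0,0,0,0,-0.7,0,0,0,0,-1,0])

```text
clock: 3.7
position: [0.5796, -0.2089, 0.2071]
ee_rot: [-1.249, 1.142, -1.143]
force: [-0.3, -0.0, 0.9]
width: 0.005
```

Request:
carry_out(steps=[0,0,0,-0.35,0,0,0,0,-0.7,0,0,0,0,-1,0,0,0,0,-1,0,0,0,0,-1,0])

```text
clock: 4.2
position: [0.5797, -0.2098, 0.1083]
ee_rot: [-1.249, 1.143, -1.144]
force: [-0.4, 0.3, -0.1]
width: 0.0
```

Request:
carry_out(steps=[0,0,0,-0.2,0,0,0,0,-0.22,0,0,0,0,-0.22,0])

```text
clock: 4.5
position: [0.5794, -0.2104, 0.0864]
ee_rot: [-1.249, 1.143, -1.145]
force: [-0.6, 0.6, 0.0]
width: 0.004
```

```bash
python3 - <<'E'
from h import *
from scipy.spatial.transform import Rotation as Ro
o=snap(2); s=arm.observe(); p=np.array(s["position"]); M=Ro.from_rotvec(s["ee_rot"]).as_matrix(); print(s["clock"],p,M.round(3).tolist(),np.round(s["joints"],2))
c=np.load("chest.npz"); O,ex,ey=c["O"],c["ex"],c["ey"]; print("tcp chest",(p[:2]-O)@ex,(p[:2]-O)@ey)
for n in o:
    W=o[n][2]; L=((W-p)@M).reshape(-1,3)
    print(n,[(round(a,3),np.round([q[:,0].min(),q[:,0].max(),q[:,2].min(),q[:,2].max()],3).tolist(),len(q)) for a in np.arange(-.085,.005,.01) for q in [L[(abs(L[:,0])<.06)&(abs(L[:,2])<.12)&(L[:,1]>=a)&(L[:,1]<a+.01)]] if len(q)>2])
i=o["side"][0]; cv2.imwrite("pics/crop3.png",cv2.resize(i[170:330,190:400],None,fx=3.5,fy=3.5)[:,:,::-1])
E
```

```text
4.6 [ 0.57950603 -0.21070163  0.08648673] [[0.088, 0.002, 0.996], [-0.996, -0.0, 0.088], [0.001, -1.0, 0.002]] [-0.08  0.6   0.51  1.78 -0.37  0.86  0.69]
tcp chest -0.28621312829020296 -0.004008136251225315
side [(np.float64(-0.085), [-0.039, 0.033, -0.085, 0.088], 128), (np.float64(-0.075), [-0.038, 0.019, -0.08, 0.081], 19), (np.float64(-0.065), [0.0, 0.01, 0.03, 0.03], 3)]
top [(np.float64(-0.085), [-0.037, -0.023, -0.015, 0.082], 66), (np.float64(-0.075), [-0.036, -0.029, -0.012, 0.045], 6)]
```

View pics/crop3.png

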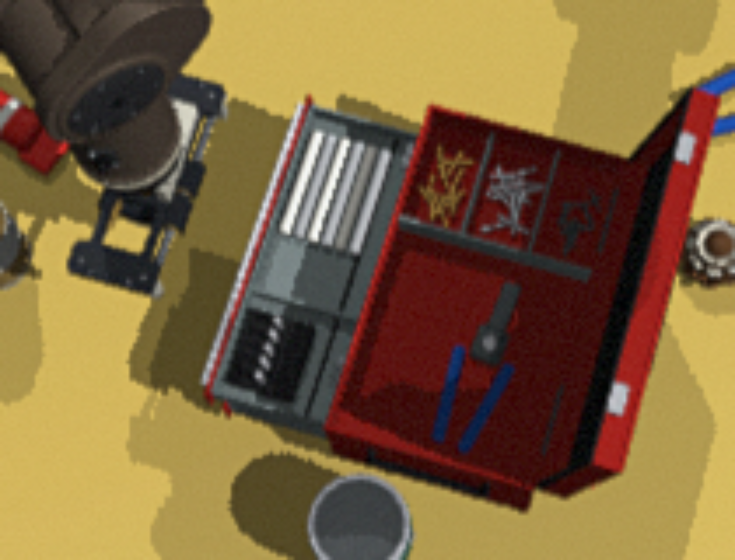

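Request:
carry_out(steps=[0,-0.02,0.2,-0.08,0,0,-0.03,0.4,-0.08,0,0,-0.04,0.5,-0.08,0,0,-0.05,0.6,-0.08,0,0,-0.05,0.7,-0.08,0,0,-0.06,0.8,-0.08,0,0,-0.07,0.9,-0.08,0,0,-0.08,1,-0.08,0])

```text
clock: 5.4
position: [0.5709, -0.1102, 0.077]
ee_rot: [-1.249, 1.144, -1.145]
force: [0.9, -1.3, 1.0]
width: 0.007
```

Request:
carry_out(steps=[0,-0.01,0.1,0,0,0,-0.02,0.2,0,0,0,-0.02,0.3,0,0,0,-0.03,0.4,0,0,0,-0.04,0.48,0,0,0,-0.04,0.54,0,0,0,-0.05,0.6,0,0])

```text
clock: 6.1
position: [0.5654, -0.05, 0.0766]
ee_rot: [-1.25, 1.144, -1.144]
force: [1.7, -1.4, -0.8]
width: 0.001
```

```bash
cat >> h.py <<'E'
def st():
    s=arm.observe(); p=np.array(s["position"]); c=np.load("chest.npz"); q=(p[:2]-c["O"])
    print(round(s["clock"],2),"tcp",p.round(4),"chest",(q@c["ex"]).round(4),(q@c["ey"]).round(4),"F",np.round(s["force"],1)); return s
def drawers(o,lim=.14):
    c=np.load("chest.npz")
    for n in o:
        W=o[n][2]; x=(W[...,:2]-c["O"])@c["ex"]; y=(W[...,:2]-c["O"])@c["ey"]; z=W[...,2]
        for lo,hi,nm in((.08,.11,"up"),(.04,.07,"low")):
            for a,b in((-.14,-.1),(.1,.14)):
                k=(y>a)&(y<b)&(x<-.085)&(x>-.24)&(z>lo)&(z<hi)
                if k.sum()>4: print(n,nm,a,np.percentile(x[k],[0,3,10]).round(4),int(k.sum()))
E
python3 - <<'E'
from h import *
st(); drawers(snap(3))
E
```

```text
6.1 tcp [ 0.5654 -0.05    0.0766] chest -0.1249 -0.0026 F [ 1.7 -1.4 -0.8]
side up -0.14 [-0.1118 -0.1113 -0.1105] 55
side up 0.1 [-0.1104 -0.1103 -0.1076] 25
side low -0.14 [-0.1963 -0.1948 -0.1934] 76
top up -0.14 [-0.1121 -0.1115 -0.1103] 64
top low -0.14 [-0.1974 -0.1967 -0.1953] 101
top low 0.1 [-0.1996 -0.1986 -0.1976] 91
```

Request:
carry_out(steps=[0,0,0.04,0,0,0,-0.01,0.07,0,0,0,-0.01,0.09,0,0,0,-0.01,0.11,0,0,0,-0.01,0.12,0,0])

```text
clock: 6.7
position: [0.5643, -0.0384, 0.0767]
ee_rot: [-1.25, 1.145, -1.144]
force: [-0.4, -1.7, 0.6]
width: 0.006
```

```bash
python3 - <<'E'
from h import *
st(); drawers(snap(4))
E
```

```text
6.7 tcp [ 0.5643 -0.0384  0.0767] chest -0.1132 -0.0024 F [-0.4 -1.7  0.6]
side up -0.14 [-0.1001 -0.1    -0.0993] 21
side up 0.1 [-0.0971 -0.097  -0.0967] 7
side low -0.14 [-0.1962 -0.1957 -0.1937] 72
top up -0.14 [-0.1019 -0.1011 -0.1002] 33
top low -0.14 [-0.1975 -0.1967 -0.1957] 107
top low 0.1 [-0.1992 -0.1983 -0.1972] 102
```

Request:
carry_out(steps=[0,0,0.01,0,0,0,0,0.02,0,0])

```text
clock: 7.0
position: [0.5643, -0.0366, 0.0767]
ee_rot: [-1.25, 1.145, -1.144]
force: [-1.5, -1.2, -0.0]
width: 0.004
```

Request:
carry_out(steps=[0,0,0.01,0,0,0,0,0.02,0,0])

```text
clock: 7.2
position: [0.5643, -0.0355, 0.0767]
ee_rot: [-1.25, 1.144, -1.146]
force: [-1.2, -7.6, -0.1]
width: 0.008
```

Request:
carry_out(steps=[0,0.03,-0.3,0,0,0,0.05,-0.7,0,0,0,0.08,-1,0,0])

```text
clock: 7.5
position: [0.5728, -0.136, 0.077]
ee_rot: [-1.249, 1.144, -1.145]
force: [0.4, -0.4, -0.8]
width: 0.004
```

Request:
carry_out(steps=[0,0.02,-0.3,0,0,0,0.03,-0.36,-0.1,0,0,0.03,-0.36,-0.35,0,0,0.03,-0.36,-0.36,0])

```text
clock: 7.9
position: [0.5739, -0.1689, 0.0381]
ee_rot: [-1.251, 1.148, -1.141]
force: [-0.7, 0.7, 0.2]
width: 0.006
```

```bash
python3 - <<'E'
from h import *
st(); drawers(snap(5))
E
```

```text
7.9 tcp [ 0.5739 -0.1689  0.0381] chest -0.2441 -0.0017 F [-0.7  0.7  0.2]
side up -0.14 [-0.097  -0.097  -0.0969] 12
side up 0.1 [-0.0981 -0.0976 -0.0962] 11
side low -0.14 [-0.1957 -0.1955 -0.1942] 63
side low 0.1 [-0.1967 -0.1965 -0.1947] 68
top up -0.14 [-0.0986 -0.0984 -0.0978] 28
top up 0.1 [-0.1006 -0.1002 -0.0994] 50
top low -0.14 [-0.1977 -0.1967 -0.1955] 124
top low 0.1 [-0.1088 -0.1083 -0.1072] 7
```

Request:
carry_out(steps=[0,-0.01,0.2,0,0,0,-0.02,0.3,0,0,0,-0.02,0.3,0,0])

```text
clock: 8.3
position: [0.5741, -0.1377, 0.0413]
ee_rot: [-1.25, 1.142, -1.141]
force: [0.2, 0.3, 0.7]
width: 0.001
```

Request:
carry_out(steps=[0,-0.02,0.2,0,0])

```text
clock: 8.4
position: [0.5723, -0.1241, 0.0419]
ee_rot: [-1.249, 1.143, -1.15]
force: [1.6, -2.7, 0.0]
width: 0.007
```

Request:
carry_out(steps=[0,-0.02,0.2,0,0])

```text
clock: 8.5
position: [0.5705, -0.1022, 0.0418]
ee_rot: [-1.248, 1.143, -1.148]
force: [1.6, -2.6, 1.2]
width: 0.006
```

Request:
carry_out(steps=[0,0,0,0,0])

```text
clock: 8.6
position: [0.5699, -0.0979, 0.0411]
ee_rot: [-1.25, 1.142, -1.141]
force: [-0.1, 0.0, -0.1]
width: 0.004
```

Request:
carry_out(steps=[0,0,0,0,0])

```text
clock: 8.7
position: [0.5697, -0.1009, 0.0411]
ee_rot: [-1.25, 1.143, -1.144]
force: [0.3, -0.6, -0.8]
width: 0.004
```

```bash
python3 - <<'E'
from h import *
st(); drawers(snap(6))
E
```

```text
8.7 tcp [ 0.5697 -0.1009  0.0411] chest -0.1759 -0.0029 F [ 0.3 -0.6 -0.8]
side up -0.14 [-0.0974 -0.0973 -0.0972] 12
side up 0.1 [-0.0984 -0.0977 -0.0964] 14
side low -0.14 [-0.1537 -0.1529 -0.1522] 62
side low 0.1 [-0.1553 -0.1536 -0.1518] 50
top up -0.14 [-0.0984 -0.0981 -0.0978] 28
top low -0.14 [-0.1553 -0.1542 -0.1525] 91
```

```bash
cat > sim.py <<'E'
import numpy as np
from scipy.optimize import least_squares
def run(knots,w,z,m,lip0,T=1.2,dt=5e-4,k=3e4,c=100.):
    # knots: commanded tcp each .1 s; 2nd-order arm; drawer pushed one-sided at tcp+.0104; coordinates chest x
    t=np.arange(0,T,dt); cmd=np.interp(t,np.arange(len(knots))*.1,knots); x=knots[0];v=0;d=lip0;u=0;X=[];D=[];U=[]
    for i in range(len(t)):
        F=max(0,k*(x+.0104-d)+c*(v-u)) if x+.0104>d else 0
        v+=dt*(w*w*(cmd[i]-x)-2*z*w*v); x+=dt*v
        if abs(u)>1e-6 or F>1.5:
            un=u+dt*(F-1.5*np.sign(u if u else 1)-6*u)/m; u=0 if un*u<0 else un
        d+=dt*u
        if d>-.1: d=-.1; U.append(u); u=0
        X.append(x);D.append(d)
    return t,np.array(X),np.array(D),(max(U) if U else 0)
if __name__=="__main__":
    kn=np.array([-.2139,-.1939,-.1739,-.1739,-.1739]); obs=np.array([-.1991,-.1772,-.1729,-.1759])
    def f(p):
        t,X,D,_=run(kn,p[0]*40,p[1],p[2],-.197,.8); return np.r_[X[[199,399,599,799]]-obs,D[-1]+.1545]*1e3
    r=least_squares(f,[1,.4,1.2],diff_step=.01); w,z,m=r.x; w*=40; print(r.x,f(r.x))
    for step in(.03,.034,.038,.042,.046):
        for back in(0,.02):
            kn=[-.135-step-.015,-.135-step,-.135,-.135-back,-.135-back]
            for mm in (m,m*1.15): 
                t,X,D,u=run(kn,w,z,mm,-.1545); print(step,back,round(mm,2),"tcp peak",X.max().round(4),"end s mm",((-.1-D[-1])*1e3).round(1),"arrive",round(u,3))
E
python3 sim.py
```

```text
[0.87892869 0.36848713 1.22471022] [ 0.04287911 -0.68248393 -0.07720081  1.79707311 -0.00298442]
0.03 0 1.22 tcp peak -0.1307 end s mm 5.6 arrive 0
0.03 0 1.41 tcp peak -0.1307 end s mm 0.0 arrive 0.045
0.03 0.02 1.22 tcp peak -0.1337 end s mm 5.9 arrive 0
0.03 0.02 1.41 tcp peak -0.1337 end s mm 0.0 arrive 0.044
0.034 0 1.22 tcp peak -0.13 end s mm 0.0 arrive 0.103
0.034 0 1.41 tcp peak -0.13 end s mm 0.1 arrive 0
0.034 0.02 1.22 tcp peak -0.1332 end s mm 0.0 arrive 0.077
0.034 0.02 1.41 tcp peak -0.1332 end s mm 2.9 arrive 0
0.038 0 1.22 tcp peak -0.1293 end s mm 0.0 arrive 0.127
0.038 0 1.41 tcp peak -0.1293 end s mm 0.0 arrive 0.228
0.038 0.02 1.22 tcp peak -0.1327 end s mm 0.0 arrive 0.127
0.038 0.02 1.41 tcp peak -0.1327 end s mm 0.0 arrive 0.228
0.042 0 1.22 tcp peak -0.1287 end s mm 0.0 arrive 0.291
0.042 0 1.41 tcp peak -0.1287 end s mm 0.0 arrive 0.366
0.042 0.02 1.22 tcp peak -0.1321 end s mm 0.0 arrive 0.291
0.042 0.02 1.41 tcp peak -0.1321 end s mm 0.0 arrive 0.366
0.046 0 1.22 tcp peak -0.128 end s mm 0.0 arrive 0.423
0.046 0 1.41 tcp peak -0.128 end s mm 0.0 arrive 0.49
0.046 0.02 1.22 tcp peak -0.1315 end s mm 0.0 arrive 0.423
0.046 0.02 1.41 tcp peak -0.1315 end s mm 0.0 arrive 0.49
```

```bash
python3 - <<'E'
from sim import run
for st,a in((.036,.015),(.036,.025),(.038,.015),(.038,.025),(.038,.038),(.04,.025)):
    o=[]
    for m in(1.1,1.22,1.35):
        for c in(50,300,1000):
            for lip in(-.1545,-.1525):
                t,X,D,u=run([-.135-st-a,-.135-st,-.135,-.155,-.155],35,.37,m,lip,c=c); o.append((round((-.1-D[-1])*1e3,1),round(u,2)))
    print(st,a,X.max().round(4),o)
E
```

```text
0.036 0.015 -0.133 [(np.float64(1.0), 0), (np.float64(0.0), np.float64(0.14)), (np.float64(0.9), 0), (np.float64(0.9), 0), (np.float64(1.4), 0), (np.float64(1.4), 0), (np.float64(0.0), np.float64(0.14)), (np.float64(0.0), np.float64(0.22)), (np.float64(0.0), np.float64(0.09)), (np.float64(0.0), np.float64(0.09)), (np.float64(0.0), np.float64(0.07)), (np.float64(0.0), np.float64(0.08)), (np.float64(0.0), np.float64(0.21)), (np.float64(0.0), np.float64(0.27)), (np.float64(0.0), np.float64(0.13)), (np.float64(0.0), np.float64(0.13)), (np.float64(0.0), np.float64(0.13)), (np.float64(0.0), np.float64(0.13))]
0.036 0.025 -0.1334 [(np.float64(0.0), np.float64(0.05)), (np.float64(0.0), np.float64(0.12)), (np.float64(4.4), 0), (np.float64(4.4), 0), (np.float64(4.9), 0), (np.float64(4.9), 0), (np.float64(0.0), np.float64(0.16)), (np.float64(0.0), np.float64(0.2)), (np.float64(1.6), 0), (np.float64(1.6), 0), (np.float64(2.1), 0), (np.float64(2.0), 0), (np.float64(0.0), np.float64(0.23)), (np.float64(0.0), np.float64(0.26)), (np.float64(0.0), np.float64(0.06)), (np.float64(0.0), np.float64(0.06)
[... 1864 characters left out ...]
1.5), 0), (np.float64(1.5), 0)]
0.04 0.025 -0.1328 [(np.float64(0.0), np.float64(0.23)), (np.float64(0.0), np.float64(0.26)), (np.float64(0.0), np.float64(0.04)), (np.float64(0.0), np.float64(0.04)), (np.float64(0.0), np.float64(0.01)), (np.float64(0.0), 0), (np.float64(0.0), np.float64(0.29)), (np.float64(0.0), np.float64(0.32)), (np.float64(0.0), np.float64(0.11)), (np.float64(0.0), np.float64(0.11)), (np.float64(0.0), np.float64(0.1)), (np.float64(0.0), np.float64(0.1)), (np.float64(0.0), np.float64(0.34)), (np.float64(0.0), np.float64(0.37)), (np.float64(0.0), np.float64(0.16)), (np.float64(0.0), np.float64(0.15)), (np.float64(0.0), np.float64(0.15)), (np.float64(0.0), np.float64(0.15))]
```

Request:
carry_out(steps=[0,0.01,-0.14,0,0,0,0.01,-0.14,0,0,0,0.01,-0.14,0,0,0,0.01,-0.14,0,0,0,0.01,-0.14,0,0,0,0.01,-0.14,0,0])

```text
clock: 9.4
position: [0.5705, -0.1142, 0.0407]
ee_rot: [-1.25, 1.144, -1.144]
force: [0.2, 0.8, -0.3]
width: 0.007
```

```bash
python3 - <<'E'
from h import *
st(); drawers(snap(7,("top",)))
E
```

```text
9.4 tcp [ 0.5705 -0.1142  0.0407] chest -0.1893 -0.0026 F [ 0.2  0.8 -0.3]
top up -0.14 [-0.0987 -0.0984 -0.0977] 27
top low -0.14 [-0.1554 -0.1542 -0.1536] 101
```

Request:
carry_out(steps=[0,-0.01,0.15,0,0,0,-0.04,0.54,0,0,0,-0.03,0.34,0,0,0,-0.03,0.34,0,0,0,-0.03,0.34,0,0])

```text
clock: 9.95
position: [0.5674, -0.08, 0.0408]
ee_rot: [-1.249, 1.145, -1.145]
force: [0.1, -0.0, -0.8]
width: 0.004
```

```bash
python3 - <<'E'
from h import *
st(); o=snap(8); drawers(o)
c=np.load("chest.npz")
for n in o:
    W=o[n][2]; x=(W[...,:2]-c["O"])@c["ex"]; y=(W[...,:2]-c["O"])@c["ey"]; z=W[...,2]
    k=(abs(y)<.14)&(x>-.13)&(x<-.08)&(z>.02)&(z<.1); print(n,[(round(a,3),x[k&(z>=a)&(z<a+.01)].min().round(4),int((k&(z>=a)&(z<a+.01)).sum())) for a in np.arange(.02,.1,.01) if (k&(z>=a)&(z<a+.01)).sum()>2])
E
```

```text
9.95 tcp [ 0.5674 -0.08    0.0408] chest -0.155 -0.0022 F [ 0.1 -0.  -0.8]
side up -0.14 [-0.098  -0.0978 -0.0973] 12
side up 0.1 [-0.098  -0.0974 -0.0962] 14
top up -0.14 [-0.0985 -0.0984 -0.0976] 29
side [(np.float64(0.08), np.float64(-0.0997), 66), (np.float64(0.09), np.float64(-0.0987), 170)]
top [(np.float64(0.08), np.float64(-0.0998), 74), (np.float64(0.09), np.float64(-0.0998), 232)]
```

Request:
carry_out(steps=[0,0.02,-0.3,0,0,0,0.04,-0.6,0.2,0,0,0.04,-0.6,0.6,0,0,0.04,-0.6,1,0])

```text
clock: 10.45
position: [0.5705, -0.1418, 0.1414]
ee_rot: [-1.25, 1.148, -1.146]
force: [1.2, 1.1, -0.4]
width: 0.003
```

Request:
carry_out(steps=[0,0,0,0.4,0,0,0,0,0.8,0,0,0,0,1,0])

```text
clock: 10.75
position: [0.5725, -0.1409, 0.2443]
ee_rot: [-1.246, 1.142, -1.147]
force: [-0.1, -0.4, -0.0]
width: 0.003
```

Request:
carry_out(steps=[0,0,-0.2,0.4,0,0,0,-0.5,0.8,0,0,0,-0.8,1,0,0,0,-0.8,1,0])

```text
clock: 11.15
position: [0.5711, -0.2262, 0.3444]
ee_rot: [-1.246, 1.144, -1.155]
force: [0.3, -0.3, 0.2]
width: 0.002
```

```bash
python3 - <<'E'
from h import *
st(); o=snap(9)
c=np.load("chest.npz")
A=cv2.resize(o["top"][0][140:290,300:350],(266,600),interpolation=cv2.INTER_CUBIC)
B=cv2.resize(o["side"][0][195:315,240:340],(500,600),interpolation=cv2.INTER_CUBIC)
cv2.imwrite("pics/crop4.png",np.hstack([A,B])[:,:,::-1])
for n in o: # expected lower lip front corners if home / 3mm / upper lip
    for y in(-.135,.135):
        X=lambda x,z:np.r_[c["O"]+x*c["ex"]+y*c["ey"],z]
        print(n,y,"up",proj(n,X(-.1,.088)).round(1),"low0",proj(n,X(-.1,.0465)).round(1),"low3",proj(n,X(-.103,.0465)).round(1),"low6",proj(n,X(-.106,.0465)).round(1))
E
```

```text
11.15 tcp [ 0.5711 -0.2262  0.3444] chest -0.301 0.0055 F [ 0.3 -0.3  0.2]
side -0.135 up [280.9 288.7] low0 [281.9 291.4] low3 [280.9 291.1] low6 [280.  290.8]
side 0.135 up [307.8 207.7] low0 [308.  212.4] low3 [307.1 212.1] low6 [306.3 211.9]
top -0.135 up [322.6 156.5] low0 [321.9 159.7] low3 [323.1 159.6] low6 [324.3 159.5]
top 0.135 up [334.4 268.5] low0 [333.4 268.6] low3 [334.7 268.4] low6 [335.9 268.3]
```

View pics/crop4.png

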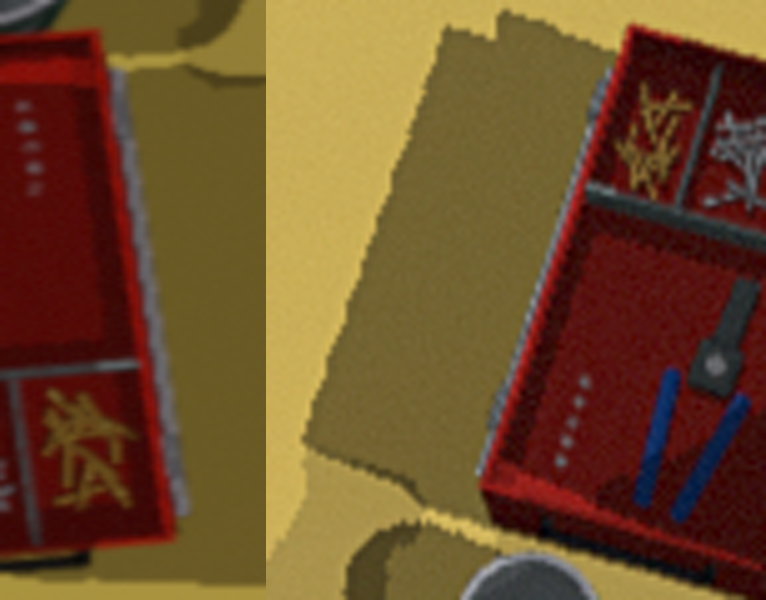

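Request:
carry_out(steps=[0,0,0,0.4,0,0,0,0.3,0.7,0,0,0,0.7,0.7,0,0,0,1,0.7,0])

```text
clock: 11.65
position: [0.5717, -0.1167, 0.4103]
ee_rot: [-1.25, 1.143, -1.141]
force: [1.1, 1.0, -0.7]
width: 0.007
```

Request:
carry_out(steps=[0,-0.02,0.35,0,0,0,-0.05,0.7,0,0,0,-0.08,1,0,0])

```text
clock: 11.95
position: [0.5627, -0.0166, 0.4094]
ee_rot: [-1.252, 1.144, -1.14]
force: [-0.2, 0.4, -0.2]
width: 0.005
```

Request:
carry_out(steps=[0,-0.02,0.35,0,0,0,-0.05,0.7,0,0,0,-0.08,1,0,0])

```text
clock: 12.25
position: [0.5542, 0.0833, 0.4094]
ee_rot: [-1.252, 1.144, -1.14]
force: [-0.1, 0.3, -0.8]
width: 0.006
```

Request:
carry_out(steps=[0,-0.02,0.35,0,0,0,-0.05,0.7,0,0,0,-0.08,1,0,0])

```text
clock: 12.55
position: [0.5458, 0.1832, 0.4093]
ee_rot: [-1.253, 1.144, -1.14]
force: [0.1, 0.5, -0.3]
width: 0.006
```

Request:
carry_out(steps=[0,-0.02,0.35,0,0,0,-0.05,0.7,0,0,0,-0.08,1,0,0,0,-0.08,1,0,0,0,-0.08,1,0,0])

```text
clock: 13.05
position: [0.5382, 0.2812, 0.4092]
ee_rot: [-1.253, 1.143, -1.142]
force: [-0.1, -0.4, 0.2]
width: 0.005
```

```bash
python3 - <<'E'
from h import *
s=st(); print(np.round(s["joints"],2))
P=lambda f,r=.155,t=0.026:(np.array([.09-r*np.cos(f)+t*np.sin(f),.136+r*np.sin(f)+t*np.cos(f)])*1e3).round(0)
for f in np.arange(1.75,-.01,-.125): print(round(f,2),P(f),"edge",P(f,.18))
E
```

```text
13.05 tcp [0.5382 0.2812 0.4092] chest 0.2074 -0.0014 F [-0.1 -0.4  0.2]
[-0.89  0.33  0.48  1.32 -0.15  1.52 -0.34]
1.75 [143. 284.] edge [148. 308.]
1.62 [124. 289.] edge [126. 314.]
1.5 [105. 292.] edge [103. 317.]
1.38 [ 85. 293.] edge [ 80. 318.]
1.25 [ 66. 291.] edge [ 58. 315.]
1.12 [ 47. 287.] edge [ 36. 310.]
1.0 [ 28. 280.] edge [ 15. 302.]
0.88 [ 11. 272.] edge [ -5. 291.]
0.75 [ -6. 261.] edge [-24. 278.]
0.62 [-20. 248.] edge [-41. 262.]
0.5 [-34. 233.] edge [-55. 245.]
0.38 [-45. 217.] edge [-68. 226.]
0.25 [-54. 200.] edge [-78. 206.]
0.12 [-61. 181.] edge [-85. 184.]
0.0 [-65. 162.] edge [-90. 162.]
```

Request:
carry_out(steps=[0,0,0,-0.35,0,0,0,0,-0.7,0,0,0,0,-1,0])

```text
clock: 13.35
position: [0.5388, 0.2783, 0.3089]
ee_rot: [-1.25, 1.146, -1.145]
force: [0.7, -0.3, 0.5]
width: 0.003
```

Request:
carry_out(steps=[0,0,0,-0.21,0,0,0,0,-0.21,0,0,0,0,-0.21,0])

```text
clock: 13.65
position: [0.5395, 0.2788, 0.2902]
ee_rot: [-1.249, 1.145, -1.145]
force: [0.2, 0.6, -0.0]
width: 0.005
```

Request:
carry_out(steps=[0,0.02,-0.2,0,0,0,0.03,-0.38,0,0,0,0.04,-0.45,0,0,0,0.04,-0.53,0,0,0,0.05,-0.62,0,0,0,0.06,-0.71,0,0,0,0.06,-0.78,0,0,0,0.07,-0.85,0.01,0,0,0.07,-0.92,0.02,0])

```text
clock: 14.55
position: [0.5472, 0.1894, 0.2928]
ee_rot: [-1.246, 1.143, -1.142]
force: [2.7, 6.4, -2.2]
width: 0.007
```

```bash
python3 - <<'E'
from h import *
st(); o=snap(10)
cv2.imwrite("pics/crop5.png",np.hstack([cv2.resize(o[n][0][a:a+180,b:b+200],(400,360)) for n,a,b in(("side",170,230),("top",130,190))])[:,:,::-1])
E
```

```text
14.55 tcp [0.5472 0.1894 0.2928] chest 0.1152 -0.0032 F [ 2.7  6.4 -2.2]
```

View pics/crop5.png

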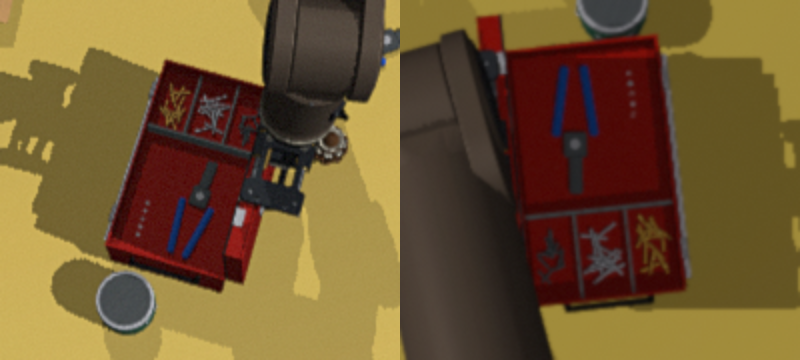

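Request:
carry_out(steps=[0,0.01,-0.1,-0.01,0,0,0.02,-0.2,-0.02,0,0,0.02,-0.3,-0.03,0,0,0.03,-0.39,-0.04,0,0,0.04,-0.49,-0.06,0,0,0.05,-0.58,-0.08,0,0,0.05,-0.68,-0.12,0,0,0.06,-0.77,-0.16,0,0,0.07,-0.86,-0.2,0,0,0.07,-0.94,-0.24,0])

```text
clock: 15.65
position: [0.5538, 0.093, 0.2675]
ee_rot: [-1.249, 1.144, -1.144]
force: [2.6, 5.3, 2.5]
width: 0.005
```

```bash
python3 - <<'E'
from h import *
st()
E
```

```text
15.65 tcp [0.5538 0.093  0.2675] chest 0.0186 -0.0022 F [2.6 5.3 2.5]
```

Request:
carry_out(steps=[0,0.01,-0.08,-0.04,0,0,0.01,-0.15,-0.09,0,0,0.02,-0.22,-0.15,0,0,0.02,-0.29,-0.21,0,0,0.03,-0.36,-0.28,0,0,0.03,-0.43,-0.36,0,0,0.04,-0.49,-0.44,0,0,0.04,-0.54,-0.52,0,0,0.05,-0.59,-0.6,0,0,0.05,-0.63,-0.69,0,0,0.05,-0.67,-0.78,0,0,0.05,-0.7,-0.87,0])

```text
clock: 16.85
position: [0.5589, 0.0231, 0.1801]
ee_rot: [-1.249, 1.144, -1.145]
force: [1.3, 2.1, 2.5]
width: 0.006
```

```bash
python3 - <<'E'
from h import *
st()
E
```

```text
16.85 tcp [0.5589 0.0231 0.1801] chest -0.0515 -0.0018 F [1.3 2.1 2.5]
```

Now gently down to the stop (tip about 0.162).

Request:
carry_out(steps=[0,0,-0.02,-0.05,0,0,0,-0.03,-0.1,0,0,0,-0.04,-0.14,0,0,0,-0.04,-0.17,0,0,0,-0.04,-0.18,0])

```text
clock: 17.35
position: [0.5585, 0.0188, 0.1626]
ee_rot: [-1.25, 1.144, -1.145]
force: [0.7, -2.1, 3.1]
width: 0.007
```

Request:
carry_out(steps=[0,0,0,-0.01,0,0,0,0,-0.02,0])

```text
clock: 17.55
position: [0.5586, 0.0188, 0.1621]
ee_rot: [-1.249, 1.144, -1.145]
force: [-8.1, -2.9, 28.3]
width: 0.003
```

Request:
carry_out(steps=[0,0,0,0.1,0,0,0,0,0.5,0,0,0,0,1,0])

```text
clock: 17.85
position: [0.5566, 0.0198, 0.2602]
ee_rot: [-1.254, 1.147, -1.142]
force: [2.1, 1.3, 0.3]
width: 0.008
```

Request:
carry_out(steps=[0,-0.3,0.4,0.4,0,0,-0.6,0.8,0.8,0,0,-0.8,1,1,0,0,-0.8,1,1,0])

```text
clock: 18.25
position: [0.4769, 0.1235, 0.3638]
ee_rot: [-1.247, 1.14, -1.139]
force: [0.4, 0.1, -1.0]
width: 0.003
```

Request:
carry_out(steps=[0,0,0.4,0,0,0,0,0.8,0,0,0,0,1,0,0])

```text
clock: 18.55
position: [0.4775, 0.2229, 0.3601]
ee_rot: [-1.252, 1.143, -1.141]
force: [-0.2, 0.3, -0.1]
width: 0.006
```

Request:
carry_out(steps=[0,0,0.4,0,0,0,0,0.8,0,0,0,0,1,0,0,0,0,1,0,0,0,0,1,0,0])

```text
clock: 19.05
position: [0.4789, 0.3184, 0.3601]
ee_rot: [-1.251, 1.144, -1.146]
force: [-0.3, -1.0, -0.1]
width: 0.007
```

```bash
python3 - <<'E'
from h import *
st(); o=snap(11); drawers(o); c=np.load("chest.npz")
for n in o:
    W=o[n][2]; x=(W[...,:2]-c["O"])@c["ex"]; y=(W[...,:2]-c["O"])@c["ey"]; z=W[...,2]
    for a,b in((-.085,-.05),(.03,.08)):
        k=(x>a)&(x<b)&(abs(y)>.09)&(abs(y)<.14); print(n,"lid z",a,np.nanpercentile(z[k],[5,50,95]).round(4))
i=o["side"][0]; j=o["top"][0]
cv2.imwrite("pics/fin.png",np.hstack([cv2.resize(i,(400,300)),cv2.resize(j,(400,300))])[:,:,::-1])
E
```

```text
19.05 tcp [0.4789 0.3184 0.3601] chest 0.2491 0.0548 F [-0.3 -1.  -0.1]
top up -0.14 [-0.0983 -0.0982 -0.0981] 15
top up 0.1 [-0.1003 -0.1003 -0.0999] 23
side lid z -0.085 [0.1562 0.1606 0.1647]
side lid z 0.03 [0.1563 0.1609 0.1655]
top lid z -0.085 [0.158  0.1625 0.1672]
top lid z 0.03 [0.1577 0.1623 0.1671]
```

View pics/fin.png

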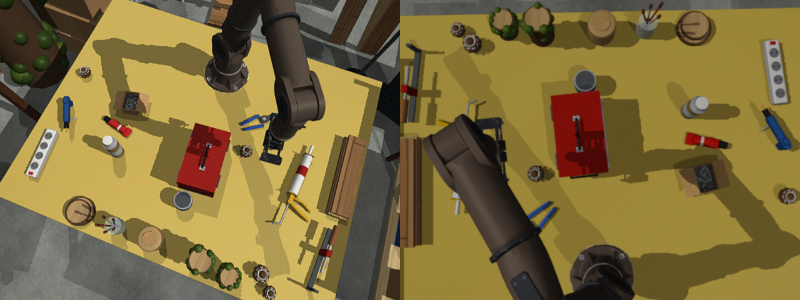

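```bash
python3 -c "
from cell import arm; print(arm.sign_off())"
```

```text
the job is handed in; nothing more can be done
None
```

The chest is shut and the job was handed in at about 19 s: both drawers are in and the lid lies flat. The one thing I couldn't fully confirm is the lower drawer, which could still be up to about 2 mm out.

- **Upper drawer:** I pushed it home on its lip with the shut fingertips until it met the stop (about 7.6 N). In the images its lip sits where it should when home.
- **Lower drawer:** the gripper's body would have hit the chest front about 20 mm before the drawer was home. I pushed it partway to see how far it coasts, then gave it a measured push and let it slide in. The push was set for an arrival of about 0.1–0.2 m/s. That speed is calculated, not measured, and I couldn't feel the drawer reach its stop. In the last pictures nothing of the lower drawer shows past the upper one, but the upper lip hides the last 2 mm or so.
- **Lid:** I pushed it over from behind at about 5–7 N, then down to the stop, where the force reached about 28 N. Its top measures level at 161–162 mm front and back, against 162 mm when shut.

The pliers lay in the tray in the last view before the lid closed. The spanner was never seen clearly. The things around the chest look unmoved, but I checked them only by eye in the pictures. At hand-in the arm was clear of everything.

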